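# Index the roll turntable against its pawl

### The arm

A 7-joint arm with a two-finger parallel gripper is mounted at the origin on the work surface. World frame = base frame: x ahead of the robot, y to its left, z up, the work surface at z = 0. Lengths are in m, angles in rad, forces in N, time in s.
With the tool pointing down it reaches from about 0.4 to 0.85 m from the base axis. Payload 10.4 kg.
Tool frame: the origin (TCP) lies on the centre line of the jaws, within the pads' length; the fingertips stand 22 mm ahead of it and the grasp point (between the pads) lies 3 mm ahead of it; z points along the fingers, y is the direction in which the jaws open and shut (so a half turn about z gives the same grasp; the last joint's range is limited). The gripper opens to 85 mm and grips with 20 to 120 N. Pads are 22 mm wide; open, the fingers measure 114 mm over their backs; the gripper's body (76 mm by 85 mm) begins 54 mm behind the grasp point. The pads swing forward as they close: fully open they stand 13 mm farther back than shut.
Start: joints at [-1.34, 0.332, -0.065, 1.46, 0.022, 1.35, -0.088], TCP at [0.157, 0.605, 0.253] pointing down, gripper open.
Joint ranges: [-2.6, 2.6], [-0.5, 2.12], [-1.47, 1.34], [0.16, 2.42], [-1.27, 4.41], [0.06, 2.06], [-2.6, 2.6]. Speed limits (rad/s): [2.22, 2.22, 2.79, 2.79, 3.14, 3.14, 3.14].

### API

Orientations are given as a unit quaternion [x, y, z, w].
In Python, from workcell import manip gives the robot as it stands. The module is installed in compiled form; this text tells all that it offers.
- The arm moves only by the shell command python3 -m crank 'ROWS' [FORCE]. ROWS is JSON, a list of rows, each a list of 3 entries, a list of its own where there are three numbers: the opening, from -1 (shut) to 1 (fully open), then the shift along the tool's x, y, z normalised to -1 to 1, where 1 is 80 mm, then the turn, a rotation vector about the tool's x, y, z normalised to -1 to 1, where 1 is pi/4 rad. In form: [[jaw, [tx, ty, tz], [ax, ay, az]], ...]. A call has exactly 5 rows; each row shifts and turns the commanded pose from where the row before left it, along the tool's axes as they then stand; what a row does not reach is not made up. A row lasts 1/10 s, in which the tool goes at most 50 mm and 8.59 degrees, less where a joint would pass 70% of its speed; a pose out of reach is approached as far as the arm can. A call with a number of a shift or a turn outside -1 to 1 is refused whole. A call with a gripper value outside its range is refused whole. The fingers move at their own pace and stop on an object; FORCE is the grip in N (left out, the last holds). Time passes only in rows, so rows that do not move let the fingers close, or fill a call up. It gives the time, the measured TCP pose, the force and the opening at its end, in the units of the state.
- manip.get_obs(): the state, without advancing time (a new reading comes with each control period).
- manip.camera(name): name is "scene" or "top" or "wrist"; returns the picture (420x560x3 uint8, blue, green, red); there is no depth.
- manip.camera_info(name): a dict with "K" (3x3 intrinsics, pixels), "k1" (the pictures are not rectified: a ray, as slopes to the right and down, at radius r is drawn at 1 + k1 r^2 times it, then the intrinsics apply), "camera_from_world" (4x4, takes a point from world to camera coordinates); the wrist camera has in their place "mount" (4x4, takes a point from camera to tool coordinates, whose origin is the TCP and whose axes are the flange's). Camera axes: x right, y down, z forward; pixel columns grow to the right and rows downward; lengths in m; the calibration is good to about 2 mm. A picture is of the moment at which its call begins: read the wrist's pose just before it. camera_info takes no time and is no camera call.
- manip.hand_in(): hands the job in, once; it reports no verdict.
The state is a dict: "clock": time; "joint_pos": joint angles; "joint_velocities": joint speeds; "tau": joint torques, N m; "position": TCP position; "ee_rot": TCP orientation; "ft_force": force on the tool from outside, world axes, zero at the start; "torque": the same for the moment, N m; "grip_width": opening from 0.0 (shut) to 1.0 (fully open).
Only numpy, scipy, OpenCV 4.12 (cv2) and the standard library are available. Lean on these libraries where they do the work, as an engineer would, in place of code of your own. Each camera call takes 0.05 s, during which the arm holds its last target.

### The job

Get the roll turntable ready for loading: flip its pawl over so that it lies on the rim of the flange, then push the flange round by the lugs on its edge until the pawl drops into the notch. Press the flange on until you feel it bear firmly on the pawl and hold a light push of about 10 N there for half a second, then let go. Never push the flange with more than 20 N, and leave the other things on the bench alone.

Things in the scene. Friction and masses are not known exactly. Their poses are not given: they have to be found in the camera images.
- stand: Fixed stand. Origin: on the bench under the turntable's vertical axis. Base plate 8 thick, x -145 to 55, 120 wide; spigot 38 in diameter, 70 high; shoulder 68 in diameter, top 28 high, carries the flange. Pawl bracket at its -x side: two cheeks 22 (x) by 30 over all (y), 66 high, at x = -104.
- flange: Loose aluminium disc, diameter 140, 14 thick, about 0.6 kg, on the shoulder (28 to 42 above the bench), its 42 hole round the spigot (1.5 to 2 play); turns with up to 3 N at a lug. Origin: axis, underside. Its one notch lies at its own -x. Yaw equal to the stand's: notch faces the pawl; starts 0.9 rad to half a turn away, turns either way.
- lug (a point): Outer end of one of the flange's five equal rim lugs, 84 from its axis, at mid-thickness (35 above the bench). Each is 12 wide, as thick as the disc and stands out 14 beyond the rim. They lie 36, 108, 180, 252 and 324 degrees counter-clockwise (seen from above) from the notch; this is the one at 180.
- notch (a point): Middle of the flange's notch, 57 from the flange's axis, level with the flange's top. The notch has parallel walls 16 apart and is cut right through the disc, from the rim inward to 45 from the axis.
- pawl: Hinged steel pawl, a bar 12 by 12, 51 long. Origin: on its hinge. At the start it leans 0.53 rad from upright, away from the flange, resting on a stop, with the stand's orientation. Turning about +y tips it towards the flange: past 0.35 rad it falls by itself; 1.88 on the rim; 2.10 (stop) in the notch. To flip it, push it near its cross pin from outside, towards the axis.
- pawl_pin (a point): Middle of the pawl's cross pin (8 thick, 34 long, parallel to the hinge), 46 from the hinge. At the start it is 24 beyond the hinge and 95 above the bench. With the pawl down it lies about 56 above the bench (66 while on the rim).
- pawl_hinge (a point): Pawl hinge: at x -104, y 0, 55 above the bench in the stand's frame; its axis runs along the stand's y.
- tooth (a point): Middle of the end face of the pawl's tooth (12 by 12, pointing down when the pawl is down). About 105 above the bench at the start, 42 on the rim, 32 when dropped home in the notch (10 deep, 2 play on either side), then 59 from the stand's axis.
- core: Bystander: cardboard core tube standing upright, 80 in diameter, 110 high. Origin: centre of its underside.
- film_roll: Bystander: white roll standing upright, 54 in diameter, 200 high. Origin: centre of its underside.
- tape: Bystander: brown ring of parcel tape lying flat, 104 in diameter, 48 high. Origin: centre of its underside.
Not all that is in view belongs to the job. Of the things that look like the flange, the smaller one is meant. Leave any blue look-alike of the stand alone.

How it is judged:
By the outcome, as a careful person would: the job done as asked, in the order asked, and still so for the second after the job is handed in, with the robot touching nothing.
It also fails if it takes over 61 s, if anything falls off the work surface, if the arm or the gripper's body presses on something with over 40 N, if the wrist force passes 120 N, or if a joint passes its speed limit or range.

## Working session

There is one attempt and no reset: what is moved stays moved. The work goes in short steps, Python scripts to look and compute and a shell command to move; the robot and the scene stay as the last step left them, time stands still between calls to the robot, and variables do not carry over. Pictures are saved under pics/ and viewed, and the job is handed in when it is done.

```bash
mkdir -p pics
python3 - <<'E'
from workcell import manip
import cv2
o=manip.get_obs();print(o)
for n in("scene","top","wrist"):
    im=manip.camera(n);cv2.imwrite(f"pics/{n}0.png",im);print(n,manip.camera_info(n))
E
```

```text
{'clock': 0.0, 'joint_pos': array([-1.33961466,  0.3328492 , -0.06468235,  1.46093139,  0.02160531,
        1.3499275 , -0.08847007]), 'joint_velocities': array([ 1.70839352e-03,  7.45445787e-04, -7.86068186e-04,  8.49405971e-05,
        1.30915901e-04,  7.93580400e-05, -1.08895952e-04]), 'tau': array([-2.02190781e-04, -6.25426912e+01,  4.89035610e-02, -3.91632092e+01,
        1.61161280e-02,  9.49086389e-03, -2.01343966e-06]), 'position': array([0.15684503, 0.6046396 , 0.25253478]), 'ee_rot': array([ 1.26533101e-01,  9.91962132e-01, -7.08119187e-04, -5.08867579e-05]), 'ft_force': array([-0.20311248, -0.13048414, -0.28250636]), 'torque': array([-0.03441539,  0.02521961,  0.01588351]), 'grip_width': 0.9990085007091112}
scene {'K': array([[391.84274529,   0.        , 278.96520012],
       [  0.        , 391.84274529, 209.58680225],
       [  0.        ,   0.        ,   1.        ]]), 'k1': -0.03150317668788143, 'camera_from_world': array([[ 0.87822684,  0.47823828, -0.00240316, -0.49091728],
       [ 0.27346338, -0.50629222, -0.81785449, -0.06167538],
       [-0.39234602,  0.71760458, 
[... 395 characters left out ...]
96, -0.16956162,  0.55674459],
       [ 0.16943609, -0.01925346, -0.98535309,  1.07188188],
       [ 0.        ,  0.        ,  0.        ,  1.        ]])}
wrist {'K': array([[365.54057235,   0.        , 279.74998746],
       [  0.        , 365.54057235, 209.73252291],
       [  0.        ,   0.        ,   1.        ]]), 'k1': -0.03671005158439526, 'mount': array([[ 6.25396064e-05, -9.58857490e-01, -2.83887848e-01,
         7.04666857e-02],
       [ 9.99998645e-01, -4.07091414e-04,  1.59528552e-03,
        -6.27858544e-04],
       [-1.64521977e-03, -2.83887563e-01,  9.58856165e-01,
        -1.20527191e-01],
       [ 0.00000000e+00,  0.00000000e+00,  0.00000000e+00,
         1.00000000e+00]])}
```

View pics/scene0.png

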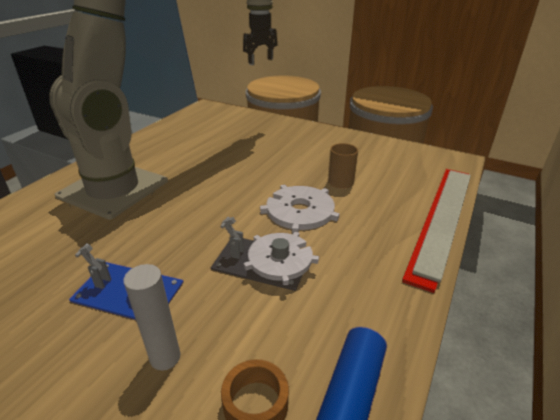

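View pics/top0.png

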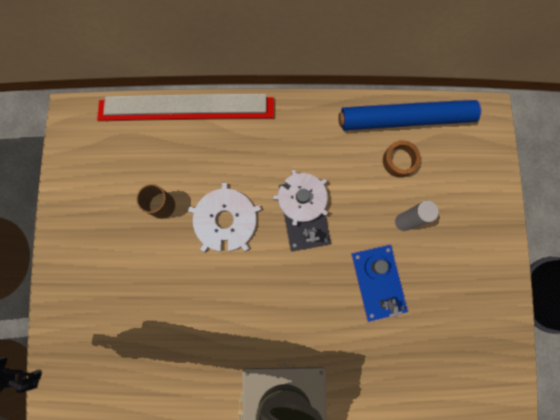

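View pics/wrist0.png

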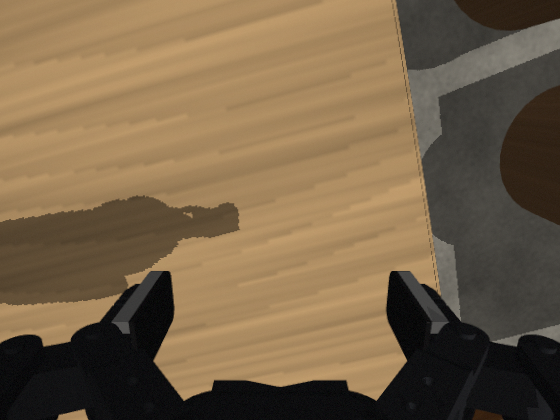

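The scene and top views show the dark stand with the smaller flange at top (303,197), its notch near (285,187) and the pawl near (312,235). The blue look-alike is at (380,285). I'll measure next.

```bash
cat > h.py <<'E'
import numpy as np,cv2
from workcell import manip
from scipy.spatial.transform import Rotation as R
def cam(n,obs=None):
    i=manip.camera_info(n);K=i["K"];k=i["k1"]
    if n=="wrist":
        T=np.eye(4);T[:3,:3]=R.from_quat(obs["ee_rot"]).as_matrix();T[:3,3]=obs["position"]
        wc=T@i["mount"]
    else: wc=np.linalg.inv(i["camera_from_world"])
    return K,k,wc
def ray(c,px):
    K,k,wc=c
    d=cv2.undistortPoints(np.array([[px]],float),K,np.array([k,0,0,0,0.]))[0,0]
    return wc[:3,3],wc[:3,:3]@np.array([d[0],d[1],1])
def onz(c,px,z):
    o,d=ray(c,px);return o+d*(z-o[2])/d[2]
def proj(c,P):
    K,k,wc=c
    m=np.linalg.inv(wc);rv=cv2.Rodrigues(m[:3,:3])[0]
    return cv2.projectPoints(np.array(P,float).reshape(-1,1,3),rv,m[:3,3],K,np.array([k,0,0,0,0.]))[0][:,0]
E
python3 - <<'E'
from h import *
a=cv2.imread("pics/top0.png")[150:270,250:350];cv2.imwrite("pics/topz.png",cv2.resize(a,None,fx=6,fy=5.0,interpolation=cv2.INTER_CUBIC) if 0 else cv2.resize(a,(500,600),interpolation=cv2.INTER_CUBIC))
a=cv2.imread("pics/scene0.png")[200:300,200:330];cv2.imwrite("pics/scz.png",cv2.resize(a,(780,600),interpolation=cv2.INTER_CUBIC))
im=cv2.imread("pics/top0.png")
hsv=cv2.cvtColor(im,cv2.COLOR_BGR2HSV)
m=((hsv[...,1]<60)&(hsv[...,2]>140)).astype(np.uint8)
n,l,s,ce=cv2.connectedComponentsWithStats(m)
c=cam("top")
for i in range(1,n):
    if s[i,4]>150:
        print(s[i],ce[i],onz(c,ce[i],.042))
# black dark base plate
m=((hsv[...,2]<75)).astype(np.uint8);m[:, :270]=0;m[:,345:]=0;m[:160]=0;m[260:]=0
print(cv2.minAreaRect(np.argwhere(m)[:,::-1].astype(np.float32)))
E
```

```text
[ 105   94  161   20 2806] [185.75302922 103.22736992] [0.87856285 0.28963488 0.042     ]
[ 273  170   54   55 1689] [302.37300178 196.99703967] [ 0.5902785  -0.05455371  0.042     ]
[ 188  183   73   69 2930] [223.83447099 218.92354949] [0.52845081 0.16757098 0.042     ]
[418 201  20  21 331] [427.69486405 210.66465257] [ 0.54886762 -0.41642454  0.042     ]
[241 373  47  47 945] [255.57671958 391.87089947] [0.0597714  0.07802489 0.042     ]
((304.7701110839844, 214.36410522460938), (66.32806396484375, 39.50719451904297), 79.99201965332031)
```

View pics/topz.png

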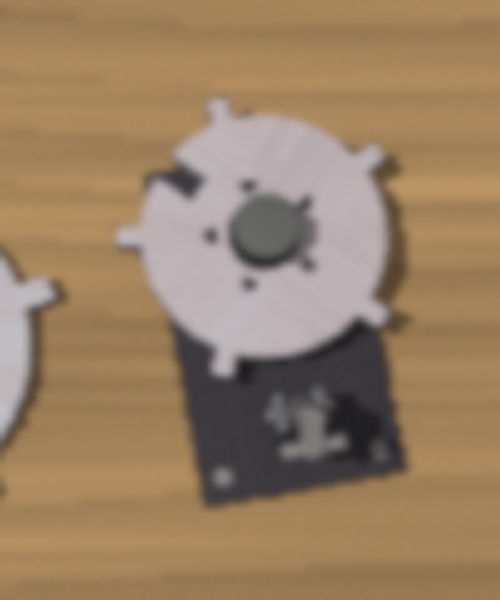

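View pics/scz.png

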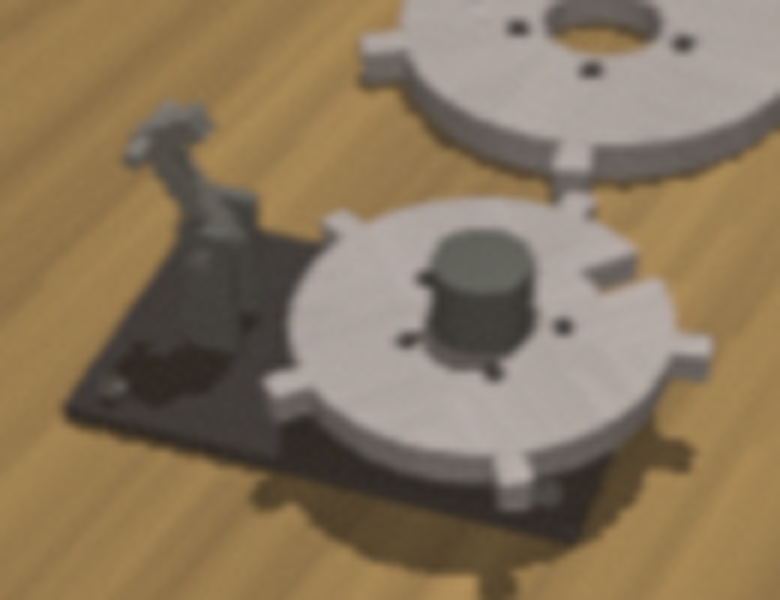

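Run:
```python
from h import *
c=cam("top");t=lambda x,y,z:onz(c,(250+x/5-.4,150+y/5-.4),z)
L=[t(*p,.042) for p in [(220,104),(378,152),(381,318),(222,373),(118,238)]]
ctr=np.array([ (l) for l in L]).mean(0);print("lug ctr",ctr)
for l in L: d=l-ctr;print(l[:2],np.hypot(*d[:2]),np.degrees(np.arctan2(d[1],d[0])))
n=t(178,182,.042);d=n-ctr;print("notch",n,np.hypot(*d[:2]),np.degrees(np.arctan2(d[1],d[0])))
A=t(205,507,.008);B=t(406,470,.008);print("base corners",A,B,np.linalg.norm(A-B),(A+B)/2)
e=(A-B)[:2];print("edge yaw",np.degrees(np.arctan2(e[1],e[0])))
m=(A+B)/2;v=(ctr-m)[:2];print("ax",np.degrees(np.arctan2(v[1],v[0])),np.hypot(*v))
print("spigot",t(266,228,.070))
# pawl pin scene vs top
p=t(313,447,.095);print("pin",p)
cs=cam("scene");s=lambda x,y,z:onz(cs,(200+x/6-.4,200+y/6-.4),z)
print("spig scene",s(483,264,.070),"pin scene",s(165,140,.095))
```

```text
lug ctr [ 0.59081064 -0.05463615  0.042     ]
[ 0.66850432 -0.03052863] 0.0813478962174735 17.238556056697004
[ 0.63981468 -0.12104947] 0.08253560631629886 -53.57769830828427
[ 0.54323531 -0.12023809] 0.08103719406274983 -125.95007657837344
[ 0.51242922 -0.02977486] 0.08222973613985037 162.40183353225135
[0.59006965 0.02841032] 0.08304977614436812 90.51120955181446
notch [ 0.62253751 -0.00595457  0.042     ] 0.05810757248231507 56.90680708648681
base corners [ 0.43949269 -0.02053896  0.008     ] [ 0.45980204 -0.13673219  0.008     ] 0.1179548112230863 [ 0.44964737 -0.07863558  0.008     ]
edge yaw 99.9145381116241
ax 9.648705514567927 0.14318883139910196
spigot [ 0.58972194 -0.05402286  0.07      ]
pin [ 0.46542614 -0.07560362  0.095     ]
spig scene [ 0.59357444 -0.05808509  0.07      ] pin scene [ 0.47233994 -0.07787668  0.095     ]
```

```bash
cat >> h.py <<'E'
AX=np.array([0.591,-0.055]);YAW=9.8
def yh(o):
    y=R.from_quat(o["ee_rot"]).as_matrix()[:,1];return np.degrees(np.arctan2(y[1],y[0]))
def st():
    o=manip.get_obs();print("t",round(o["clock"],2),"p",np.round(o["position"],4),"yh",round(yh(o),2),"f",np.round(o["ft_force"],2),"g",round(o["grip_width"],2),"j7",round(o["joint_pos"][6],2));return o
def rows(wp,n,p=None,h=None):
    "wp (x,y,z,heading of tool y); linear from here in n rows; tool z down"
    o=manip.get_obs()
    p=np.array(o["position"] if p is None else p);h=yh(o) if h is None else h
    dp=(np.array(wp[:3])-p)/n;dh=(wp[3]-h)/n
    for i in range(n):
        a=np.radians(h+dh*i);y=np.array([np.cos(a),np.sin(a),0]);z=np.array([0,0,-1.]);x=np.cross(y,z)
        print(i,np.round(np.array([x@dp,y@dp,z@dp])/.08,3),round(-np.radians(dh)/(np.pi/4),3))
E
python3 - <<'E'
from h import *
o=st()
rows((.45,.33,.253,20),10)
print();rows((.43,-.083,.20,-80.2),15,(.45,.33,.253),20)
E
```

```text
t 0.15 p [0.1569 0.6047 0.2527] yh 75.46 f [ 0.56  0.38 -0.56] g 1.0 j7 -0.09
0 [-0.441 -0.24  -0.   ] 0.123
1 [-0.462 -0.197 -0.   ] 0.123
2 [-0.479 -0.151 -0.   ] 0.123
3 [-0.491 -0.104 -0.   ] 0.123
4 [-0.499 -0.056 -0.   ] 0.123
5 [-0.502 -0.008 -0.   ] 0.123
6 [-0.501  0.041 -0.   ] 0.123
7 [-0.494  0.089 -0.   ] 0.123
8 [-0.483  0.136 -0.   ] 0.123
9 [-0.468  0.182 -0.   ] 0.123

0 [-0.318 -0.133  0.044] 0.148
1 [-0.331 -0.096  0.044] 0.148
2 [-0.34  -0.056  0.044] 0.148
3 [-0.344 -0.016  0.044] 0.148
4 [-0.344  0.024  0.044] 0.148
5 [-0.339  0.064  0.044] 0.148
6 [-0.329  0.103  0.044] 0.148
7 [-0.315  0.14   0.044] 0.148
8 [-0.296  0.176  0.044] 0.148
9 [-0.274  0.209  0.044] 0.148
10 [-0.248  0.239  0.044] 0.148
11 [-0.218  0.267  0.044] 0.148
12 [-0.186  0.29   0.044] 0.148
13 [-0.151  0.31   0.044] 0.148
14 [-0.114  0.325  0.044] 0.148
```

```bash
python3 -m crank '[[-1,[-0.44,-0.24,0],[0,0,0.12]],[-1,[-0.46,-0.2,0],[0,0,0.12]],[-1,[-0.48,-0.15,0],[0,0,0.12]],[-1,[-0.49,-0.1,0],[0,0,0.12]],[-1,[-0.5,-0.06,0],[0,0,0.12]]]' 20; python3 -m crank '[[-1,[-0.5,0,0],[0,0,0.12]],[-1,[-0.5,0.04,0],[0,0,0.12]],[-1,[-0.49,0.09,0],[0,0,0.12]],[-1,[-0.48,0.14,0],[0,0,0.12]],[-1,[-0.47,0.18,0],[0,0,0.12]]]'
python3 - <<'E'
from h import *
o=st();rows((.43,-.083,.20,-80.2),15)
E
```

```text
clock: 0.65
position: [0.3049, 0.467, 0.2532]
ee_rot: [0.356, 0.934, -0.0, -0.0]
ft_force: [0.8, 1.2, -0.2]
grip_width: 0.137
clock: 1.15
position: [0.4539, 0.3333, 0.2532]
ee_rot: [0.565, 0.825, -0.0, -0.0]
ft_force: [0.1, 0.0, 1.0]
grip_width: 0.003
t 1.15 p [0.4539 0.3333 0.2532] yh 21.25 f [0.14 0.01 0.95] g 0.0 j7 -0.3
0 [-0.316 -0.144  0.044] 0.15
1 [-0.331 -0.106  0.044] 0.15
2 [-0.341 -0.066  0.044] 0.15
3 [-0.347 -0.026  0.044] 0.15
4 [-0.347  0.015  0.044] 0.15
5 [-0.343  0.056  0.044] 0.15
6 [-0.334  0.096  0.044] 0.15
7 [-0.32   0.135  0.044] 0.15
8 [-0.302  0.172  0.044] 0.15
9 [-0.28   0.206  0.044] 0.15
10 [-0.254  0.237  0.044] 0.15
11 [-0.224  0.266  0.044] 0.15
12 [-0.191  0.29   0.044] 0.15
13 [-0.156  0.311  0.044] 0.15
14 [-0.118  0.327  0.044] 0.15
```

```bash
python3 -m crank '[[-1,[-0.32,-0.14,0.04],[0,0,0.15]],[-1,[-0.33,-0.11,0.04],[0,0,0.15]],[-1,[-0.34,-0.07,0.04],[0,0,0.15]],[-1,[-0.35,-0.03,0.04],[0,0,0.15]],[-1,[-0.35,0.01,0.04],[0,0,0.15]]]' ; python3 -m crank '[[-1,[-0.34,0.06,0.04],[0,0,0.15]],[-1,[-0.33,0.1,0.04],[0,0,0.15]],[-1,[-0.32,0.13,0.04],[0,0,0.15]],[-1,[-0.3,0.17,0.04],[0,0,0.15]],[-1,[-0.28,0.21,0.04],[0,0,0.15]]]'
python3 -m crank '[[-1,[-0.25,0.24,0.04],[0,0,0.15]],[-1,[-0.22,0.27,0.04],[0,0,0.15]],[-1,[-0.19,0.29,0.04],[0,0,0.15]],[-1,[-0.16,0.31,0.04],[0,0,0.15]],[-1,[-0.12,0.33,0.04],[0,0,0.15]]]'
python3 - <<'E'
from h import *
o=st();
im=manip.camera("wrist");cv2.imwrite("pics/w1.png",im)
c=cam("wrist",o)
def S(x,y,z):
    a=np.radians(YAW);return [AX[0]+x*np.cos(a)-y*np.sin(a),AX[1]+x*np.sin(a)+y*np.cos(a),z]
print(np.round(proj(c,[S(-.128,0,.095),S(-.128,.017,.095),S(-.128,-.017,.095),S(0,0,.07),S(-.145,.06,.008),S(-.145,-.06,.008)])))
E
```

```text
clock: 1.65
position: [0.4443, 0.194, 0.237]
ee_rot: [0.78, 0.625, -0.0, -0.0]
ft_force: [0.5, 0.4, -0.4]
grip_width: -0.0
clock: 2.15
position: [0.4377, 0.0559, 0.2211]
ee_rot: [0.928, 0.372, -0.0, -0.0]
ft_force: [-0.3, -0.2, -0.1]
grip_width: 0.001
clock: 2.65
position: [0.4311, -0.0833, 0.2051]
ee_rot: [0.996, 0.087, 0.0, -0.0]
ft_force: [0.7, -0.0, -0.7]
grip_width: 0.001
t 2.65 p [ 0.4311 -0.0833  0.2051] yh -80.07 f [ 0.68 -0.04 -0.67] g 0.0 j7 -1.36
[[277. 166.]
 [251. 166.]
 [304. 166.]
 [278. -47.]
 [210. 169.]
 [346. 169.]]
```

View pics/w1.png

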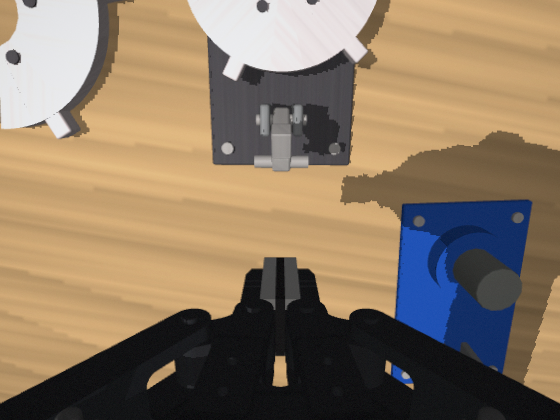

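Wrist view: the pawl pin is centred at (281,162), close to the predicted (277,166), and the closed jaws are centred on column 280. I'll descend outside the pawl and push.

```bash
python3 -m crank '[[-1,[0,0,0.245],[0,0,0]],[-1,[0,0,0.245],[0,0,0]],[-1,[0,0,0.245],[0,0,0]],[-1,[0,0,0.245],[0,0,0]],[-1,[0,0,0.245],[0,0,0]]]'
python3 -m crank '[[-1,[0.05,0,0],[0,0,0]],[-1,[0.05,0,0],[0,0,0]],[-1,[0.05,0,0],[0,0,0]],[-1,[0.05,0,0],[0,0,0]],[-1,[0.05,0,0],[0,0,0]]]'
python3 -m crank '[[-1,[0.05,0,0],[0,0,0]],[-1,[0.05,0,0],[0,0,0]],[-1,[0.05,0,0],[0,0,0]],[-1,[0.05,0,0],[0,0,0]],[-1,[0.05,0,0],[0,0,0]]]'
python3 - <<'E'
from h import *
o=st();
im=manip.camera("scene");cv2.imwrite("pics/s2.png",cv2.resize(im[180:300,180:340],(800,600),interpolation=cv2.INTER_CUBIC))
E
```

```text
clock: 3.2
position: [0.4313, -0.0821, 0.1065]
ee_rot: [0.996, 0.089, 0.0, -0.0]
ft_force: [1.2, 0.2, -0.3]
grip_width: 0.001
clock: 3.7
position: [0.4519, -0.0786, 0.1079]
ee_rot: [0.996, 0.089, 0.0, -0.0]
ft_force: [-0.5, -0.0, -0.2]
grip_width: 0.004
clock: 4.2
position: [0.4712, -0.075, 0.1073]
ee_rot: [0.996, 0.089, -0.0, -0.0]
ft_force: [0.5, 0.5, 0.6]
grip_width: 0.001
t 4.2 p [ 0.4712 -0.075   0.1073] yh -79.79 f [0.54 0.51 0.65] g 0.0 j7 -1.22
```

View pics/s2.png

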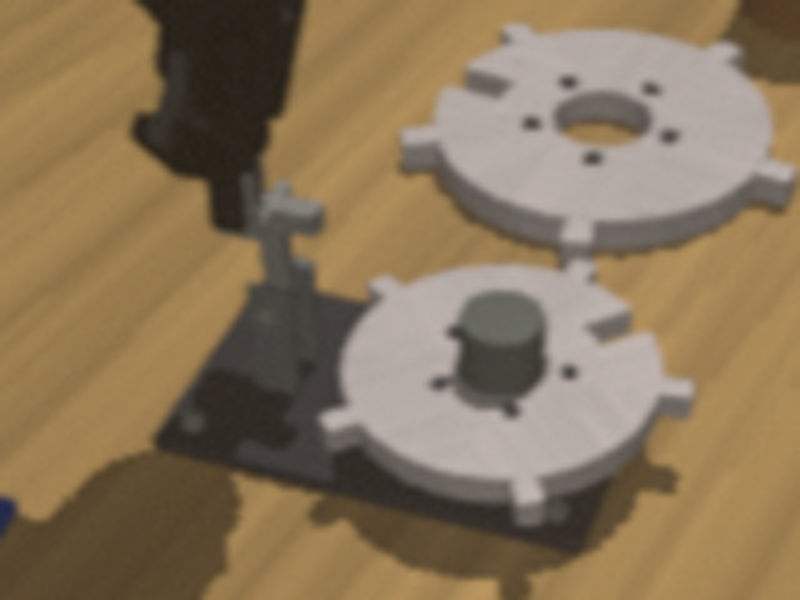

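The pawl is nearly upright against the finger (zoomed scene, around (280,230)). I'll keep pushing.

```bash
python3 -m crank '[[-1,[0.04,0,0],[0,0,0]],[-1,[0.04,0,0],[0,0,0]],[-1,[0.04,0,0],[0,0,0]],[-1,[0.04,0,0],[0,0,0]],[-1,[0.04,0,0],[0,0,0]]]'
python3 - <<'E'
from h import *
o=st();
im=manip.camera("scene");cv2.imwrite("pics/s3.png",cv2.resize(im[180:300,180:340],(800,600),interpolation=cv2.INTER_CUBIC))
E
```

```text
clock: 4.75
position: [0.4869, -0.0722, 0.1073]
ee_rot: [0.996, 0.089, -0.0, -0.0]
ft_force: [-0.2, 0.4, -0.3]
grip_width: -0.002
t 4.75 p [ 0.4869 -0.0722  0.1073] yh -79.79 f [-0.23  0.45 -0.26] g -0.0 j7 -1.2
```

View pics/s3.png

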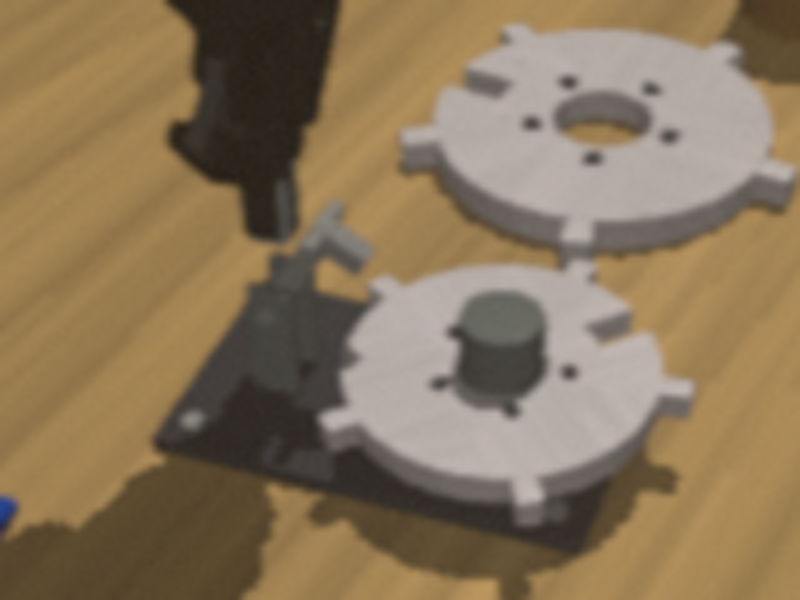

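```bash
python3 -m crank '[[-1,[0,0,-0.2],[0,0,0]],[-1,[0,0,-0.25],[0,0,0]],[-1,[0,0,-0.25],[0,0,0]],[-1,[0,0,-0.2],[0,0,0]],[-1,[0,0,0],[0,0,0]]]'
python3 - <<'E'
from h import *
o=st();
im=manip.camera("scene");cv2.imwrite("pics/s4.png",cv2.resize(im[180:300,180:340],(800,600),interpolation=cv2.INTER_CUBIC))
def lugtool(th,rad=.082,gap=.0085+.0135):
    a=np.radians(th);return AX+rad*np.array([np.cos(a),np.sin(a)])-gap*np.array([-np.sin(a),np.cos(a)])
P=lugtool(18.1);print(P)
rows((*P,.18,-71.9),5)
rows((*P,.18,-71.9),6)
E
```

```text
clock: 5.3
position: [0.4877, -0.0724, 0.1812]
ee_rot: [0.996, 0.089, 0.002, -0.0]
ft_force: [-0.1, -0.4, -0.4]
grip_width: 0.002
t 5.3 p [ 0.4877 -0.0724  0.1812] yh -79.8 f [-0.11 -0.43 -0.43] g 0.0 j7 -1.27
[ 0.67577717 -0.05043588]
0 [ 0.474  0.03  -0.   ] -0.035
1 [ 0.473  0.043 -0.   ] -0.035
2 [ 0.471  0.056 -0.   ] -0.035
3 [ 0.47   0.069 -0.   ] -0.035
4 [ 0.468  0.082 -0.   ] -0.035
0 [ 0.395  0.025 -0.   ] -0.029
1 [ 0.394  0.034 -0.   ] -0.029
2 [ 0.393  0.043 -0.   ] -0.029
3 [ 0.392  0.052 -0.   ] -0.029
4 [ 0.391  0.061 -0.   ] -0.029
5 [ 0.389  0.07  -0.   ] -0.029
```

View pics/s4.png

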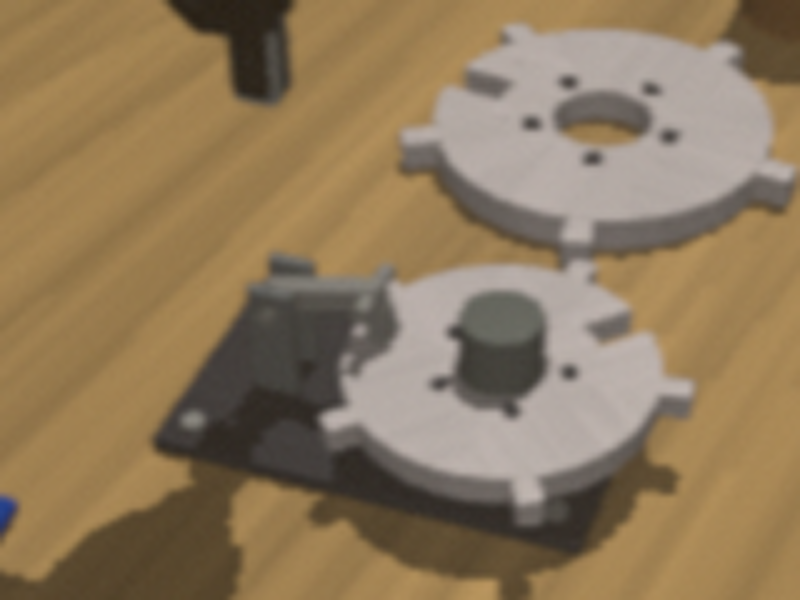

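The pawl now lies on the rim (zoom: bar from (270,285) to (380,290)), and the flange hasn't moved. Next I'll go over to the far lug.

```bash
python3 -m crank '[[-1,[0.47,0.03,0],[0,0,-0.035]],[-1,[0.47,0.04,0],[0,0,-0.035]],[-1,[0.47,0.06,0],[0,0,-0.035]],[-1,[0.47,0.07,0],[0,0,-0.035]],[-1,[0.47,0.08,0],[0,0,-0.035]]]'
python3 - <<'E'
from h import *
o=st()
im=manip.camera("wrist");cv2.imwrite("pics/w5.png",im)
c=cam("wrist",o)
print(np.round(proj(c,[[*AX,.07]]+[[AX[0]+.084*np.cos(a),AX[1]+.084*np.sin(a),.042] for a in np.radians([18.1,-53.9,90.1])])))
E
```

```text
clock: 5.85
position: [0.6758, -0.0502, 0.1773]
ee_rot: [0.987, 0.158, -0.001, -0.0]
ft_force: [0.4, 1.4, 0.8]
grip_width: 0.001
t 5.85 p [ 0.6758 -0.0502  0.1773] yh -71.83 f [0.38 1.4  0.77] g 0.0 j7 -1.03
[[248. 327.]
 [248. 204.]
 [354. 276.]
 [147. 276.]]
```

View pics/w5.png

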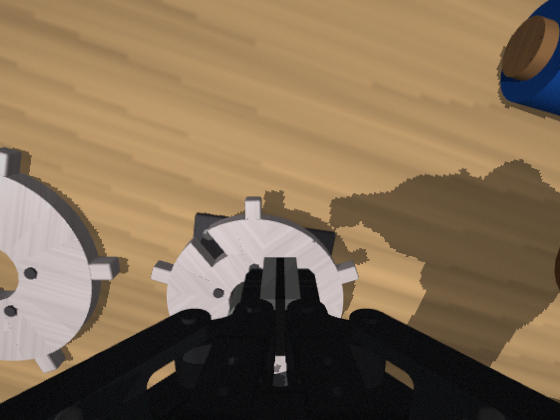

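```bash
sed -i 's/^AX=.*;YAW/AX=np.array([0.5925,-0.0565]);YAW/' h.py
cat >> h.py <<'E'
def lugtool(th,rad=.083,gap=.0245):
    a=np.radians(th);return AX+rad*np.array([np.cos(a),np.sin(a)])-gap*np.array([-np.sin(a),np.cos(a)])
def inv(o,th):
    "tool in frame of lug angle th: radial, tangential"
    a=np.radians(th);d=o["position"][:2]-AX;return d@[np.cos(a),np.sin(a)],d@[-np.sin(a),np.cos(a)]
E
python3 - <<'E'
from h import *
o=st();rows((*lugtool(18.1),.053,-71.9),5)
E
```

```text
t 5.9 p [ 0.6796 -0.0481  0.1756] yh -71.57 f [-3.89  4.12 -1.52] g 0.0 j7 -1.03
0 [-0.006  0.013  0.307] 0.001
1 [-0.006  0.013  0.307] 0.001
2 [-0.006  0.013  0.307] 0.001
3 [-0.006  0.013  0.307] 0.001
4 [-0.006  0.013  0.307] 0.001
```

```bash
python3 -m crank '[[-1,[0,0,0.1],[0,0,0]],[-1,[0,0,0.1],[0,0,0]],[-1,[0,0,0.05],[0,0,0]],[-1,[0,0,0],[0,0,0]],[-1,[0,0,0],[0,0,0]]]'
python3 - <<'E'
from h import *
o=st();rows((*lugtool(18.1),.053,-71.9),5)
E
```

```text
clock: 6.4
position: [0.6745, -0.0506, 0.1597]
ee_rot: [0.988, 0.157, 0.0, -0.0]
ft_force: [-0.1, 0.0, 0.5]
grip_width: 0.002
t 6.4 p [ 0.6745 -0.0506  0.1597] yh -71.93 f [-0.15  0.04  0.46] g 0.0 j7 -1.03
0 [0.008 0.012 0.267] -0.0
1 [0.008 0.012 0.267] -0.0
2 [0.008 0.012 0.267] -0.0
3 [0.008 0.012 0.267] -0.0
4 [0.008 0.012 0.267] -0.0
```

```bash
python3 -m crank '[[-1,[0.02,0.03,0.2],[0,0,0]],[-1,[0.02,0.03,0.2],[0,0,0]],[-1,[0,0,0.2],[0,0,0]],[-1,[0,0,0.2],[0,0,0]],[-1,[0,0,0.2],[0,0,0]]]'
python3 -m crank '[[-1,[0,0,0.1],[0,0,0]],[-1,[0,0,0.1],[0,0,0]],[-1,[0,0,0.08],[0,0,0]],[-1,[0,0,0.05],[0,0,0]],[-1,[0,0,0],[0,0,0]]]'
python3 - <<'E'
from h import *
o=st();print(inv(o,18.1))
im=manip.camera("wrist");cv2.imwrite("pics/w6.png",im)
im=manip.camera("top");cv2.imwrite("pics/t6.png",cv2.resize(im[150:270,250:350],(500,600),interpolation=cv2.INTER_CUBIC))
E
```

```text
clock: 6.9
position: [0.6789, -0.0541, 0.0773]
ee_rot: [0.988, 0.157, -0.001, -0.0]
ft_force: [0.1, 0.0, -0.7]
grip_width: -0.003
clock: 7.4
position: [0.6792, -0.0541, 0.0526]
ee_rot: [0.988, 0.157, -0.0, -0.0]
ft_force: [-0.4, -0.1, 0.5]
grip_width: -0.002
t 7.4 p [ 0.6792 -0.0541  0.0526] yh -71.91 f [-0.39 -0.06  0.53] g -0.0 j7 -0.98
(np.float64(0.0831896154329615), np.float64(-0.02468619224974636))
```

View pics/w6.png

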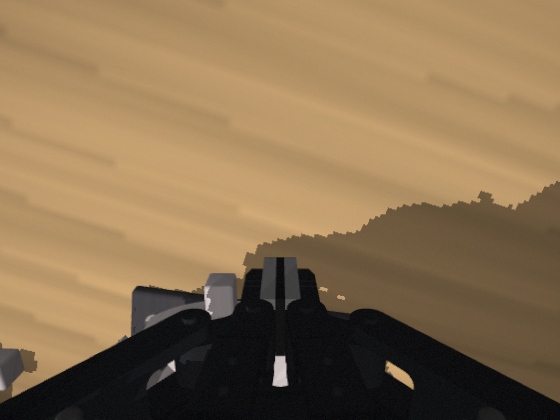

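View pics/t6.png

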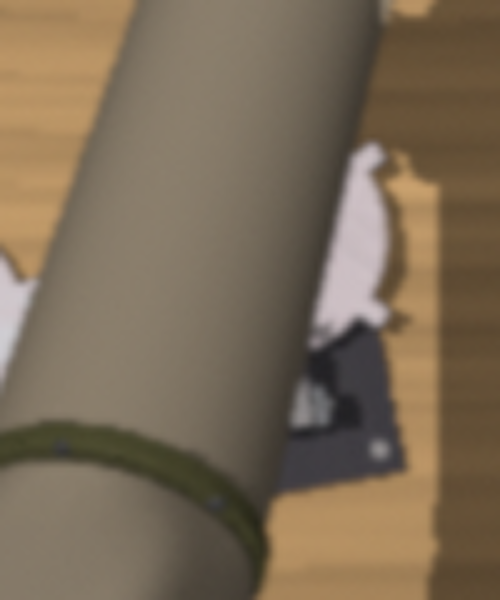

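The lug end is at (222,280) and the fingertips at (262–298), leaving a gap of about 9 mm. I'll approach slowly along tool −y.

```bash
python3 -m crank '[[-1,[0,-0.015,0],[0,0,0]],[-1,[0,-0.015,0],[0,0,0]],[-1,[0,-0.015,0],[0,0,0]],[-1,[0,-0.015,0],[0,0,0]],[-1,[0,-0.015,0],[0,0,0]]]'
python3 -m crank '[[-1,[0,-0.01,0],[0,0,0]],[-1,[0,-0.01,0],[0,0,0]],[-1,[0,-0.01,0],[0,0,0]],[-1,[0,-0.01,0],[0,0,0]],[-1,[0,-0.01,0],[0,0,0]]]'
python3 - <<'E'
from h import *
o=st();print(inv(o,18.1))
im=manip.camera("wrist");cv2.imwrite("pics/w7.png",im)
E
```

```text
clock: 8.0
position: [0.6775, -0.0483, 0.0529]
ee_rot: [0.988, 0.157, 0.0, 0.0]
ft_force: [0.5, -1.2, 0.2]
grip_width: -0.001
clock: 8.5
position: [0.6763, -0.0447, 0.0529]
ee_rot: [0.988, 0.157, 0.0, 0.0]
ft_force: [0.5, -1.4, 0.2]
grip_width: 0.001
t 8.5 p [ 0.6763 -0.0447  0.0529] yh -71.92 f [ 0.54 -1.38  0.19] g 0.0 j7 -1.0
(np.float64(0.0832838675718811), np.float64(-0.014804914396876109))
```

View pics/w7.png

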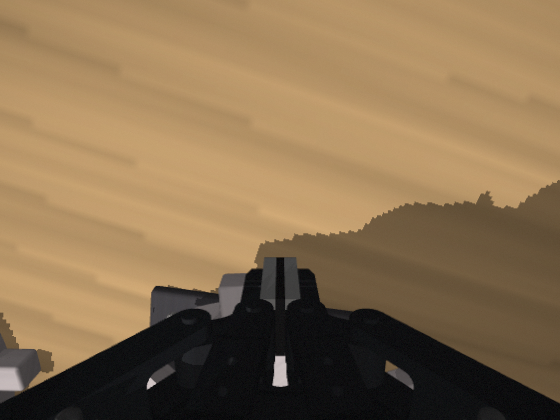

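```bash
python3 -m crank '[[-1,[0.002,-0.014,0],[0,0,-0.018]],[-1,[0.003,-0.018,0],[0,0,-0.022]],[-1,[0.003,-0.018,0],[0,0,-0.022]],[-1,[0.004,-0.025,0],[0,0,-0.031]],[-1,[0.004,-0.025,0],[0,0,-0.031]]]'
python3 -m crank '[[-1,[0.005,-0.03,0],[0,0,-0.037]],[-1,[0.005,-0.036,0],[0,0,-0.044]],[-1,[0.005,-0.036,0],[0,0,-0.044]],[-1,[0.005,-0.036,0],[0,0,-0.044]],[-1,[0.005,-0.036,0],[0,0,-0.044]]]'
python3 - <<'E'
from h import *
o=st();print(inv(o,yh(o)+90))
im=manip.camera("wrist");cv2.imwrite("pics/w8.png",im)
im=manip.camera("scene");cv2.imwrite("pics/s8.png",cv2.resize(im[180:300,180:340],(800,600),interpolation=cv2.INTER_CUBIC))
E
```

```text
clock: 9.05
position: [0.6746, -0.0367, 0.0529]
ee_rot: [0.979, 0.206, -0.0, 0.0]
ft_force: [1.3, -2.4, 0.3]
grip_width: 0.001
clock: 9.55
position: [0.6699, -0.0232, 0.0529]
ee_rot: [0.958, 0.288, 0.0, -0.0]
ft_force: [1.1, -2.8, 0.6]
grip_width: -0.003
t 9.55 p [ 0.6699 -0.0232  0.0529] yh -56.58 f [ 1.08 -2.79  0.62] g -0.0 j7 -0.79
(np.float64(0.08299340626672423), np.float64(-0.014831161325768338))
```

View pics/s8.png

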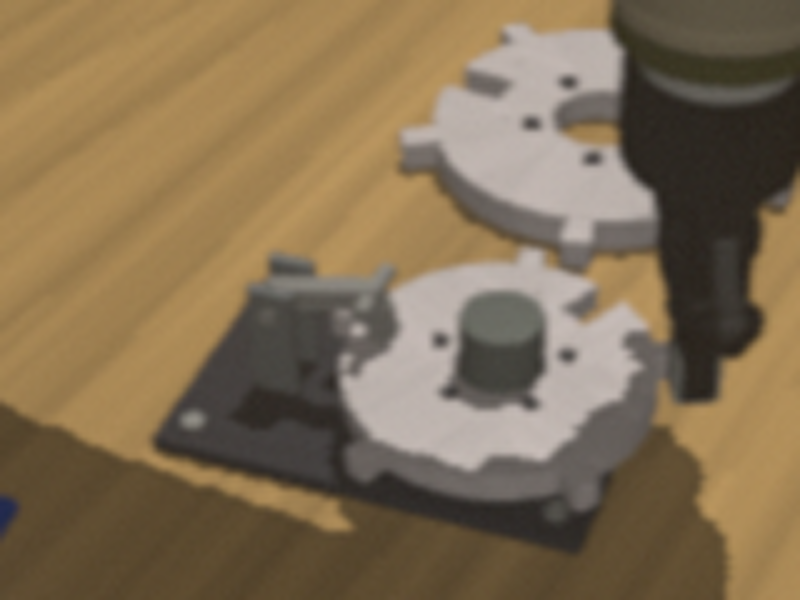

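View pics/w8.png

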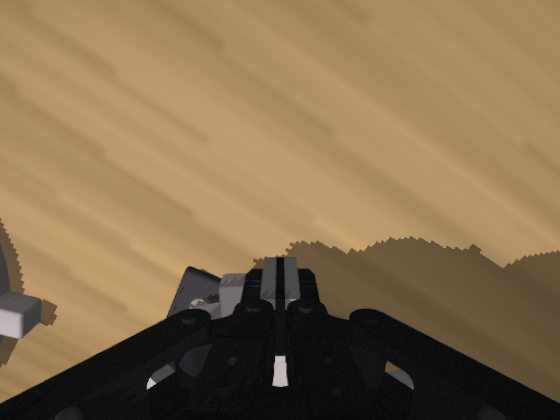

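```bash
for i in 1; do python3 -m crank '[[-1,[0.005,-0.036,0],[0,0,-0.044]],[-1,[0.005,-0.036,0],[0,0,-0.044]],[-1,[0.005,-0.036,0],[0,0,-0.044]],[-1,[0.005,-0.036,0],[0,0,-0.044]],[-1,[0.005,-0.036,0],[0,0,-0.044]]]'; done
python3 -m crank '[[-1,[0.005,-0.036,0],[0,0,-0.044]],[-1,[0.005,-0.036,0],[0,0,-0.044]],[-1,[0.005,-0.036,0],[0,0,-0.044]],[-1,[0.005,-0.036,0],[0,0,-0.044]],[-1,[0.005,-0.036,0],[0,0,-0.044]]]'
python3 -m crank '[[-1,[0.005,-0.036,0],[0,0,-0.044]],[-1,[0.005,-0.036,0],[0,0,-0.044]],[-1,[0.005,-0.036,0],[0,0,-0.044]],[-1,[0.005,-0.036,0],[0,0,-0.044]],[-1,[0.005,-0.036,0],[0,0,-0.044]]]'
python3 -m crank '[[-1,[0.005,-0.036,0],[0,0,-0.044]],[-1,[0.005,-0.036,0],[0,0,-0.044]],[-1,[0.005,-0.036,0],[0,0,-0.044]],[-1,[0.005,-0.036,0],[0,0,-0.044]],[-1,[0.005,-0.036,0],[0,0,-0.044]]]'
python3 - <<'E'
from h import *
o=st();print(inv(o,yh(o)+90))
im=manip.camera("wrist");cv2.imwrite("pics/w9.png",im)
im=manip.camera("scene");cv2.imwrite("pics/s9.png",cv2.resize(im[180:300,180:340],(800,600),interpolation=cv2.INTER_CUBIC))
E
```

```text
clock: 10.15
position: [0.6629, -0.0104, 0.0529]
ee_rot: [0.929, 0.369, 0.0, -0.0]
ft_force: [1.4, -1.8, 0.4]
grip_width: 0.003
clock: 10.65
position: [0.6536, 0.0008, 0.0529]
ee_rot: [0.894, 0.448, 0.0, -0.0]
ft_force: [2.1, -1.9, 0.6]
grip_width: -0.004
clock: 11.15
position: [0.6426, 0.0103, 0.0529]
ee_rot: [0.852, 0.523, 0.0, -0.0]
ft_force: [2.4, 0.1, -0.7]
grip_width: 0.002
clock: 11.65
position: [0.6301, 0.0177, 0.0529]
ee_rot: [0.804, 0.595, 0.0, -0.0]
ft_force: [3.7, 0.2, -0.0]
grip_width: 0.001
t 11.65 p [0.6301 0.0177 0.0529] yh -16.98 f [ 3.72  0.18 -0.05] g 0.0 j7 -0.24
(np.float64(0.08198622308799733), np.float64(-0.0143018092794741))
```

View pics/s9.png

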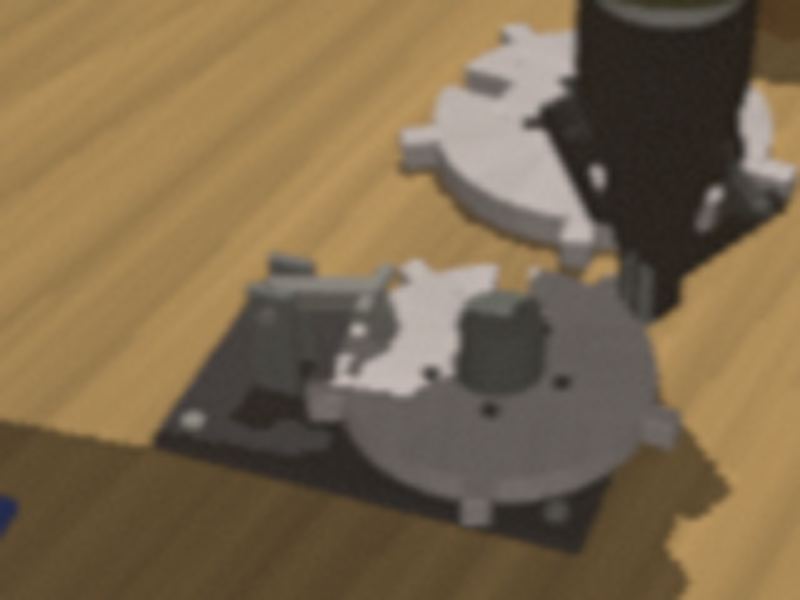

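View pics/w9.png

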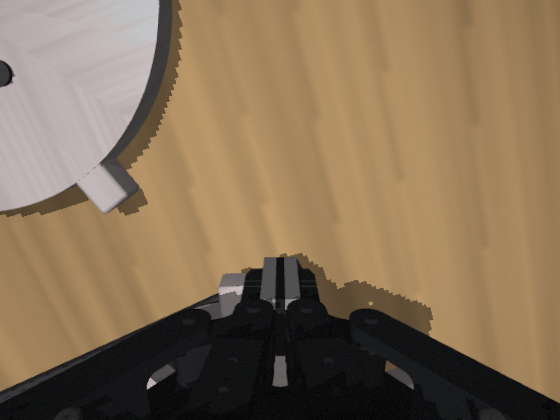

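```bash
python3 -m crank '[[-1,[0.006,-0.036,0],[0,0,-0.044]],[-1,[0.006,-0.036,0],[0,0,-0.044]],[-1,[0.006,-0.036,0],[0,0,-0.044]],[-1,[0.006,-0.036,0],[0,0,-0.044]],[-1,[0.006,-0.036,0],[0,0,-0.044]]]'
python3 -m crank '[[-1,[0.006,-0.036,0],[0,0,-0.044]],[-1,[0.006,-0.036,0],[0,0,-0.044]],[-1,[0.006,-0.036,0],[0,0,-0.044]],[-1,[0.006,-0.036,0],[0,0,-0.044]],[-1,[0.006,-0.036,0],[0,0,-0.044]]]'
python3 -m crank '[[-1,[0.006,-0.036,0],[0,0,-0.044]],[-1,[0.006,-0.036,0],[0,0,-0.044]],[-1,[0.006,-0.036,0],[0,0,-0.044]],[-1,[0.006,-0.036,0],[0,0,-0.044]],[-1,[0.006,-0.036,0],[0,0,-0.044]]]'
python3 - <<'E'
from h import *
o=st();print(inv(o,yh(o)+90))
im=manip.camera("scene");cv2.imwrite("pics/s10.png",cv2.resize(im[180:300,180:340],(800,600),interpolation=cv2.INTER_CUBIC))
E
```

```text
clock: 12.25
position: [0.6166, 0.0231, 0.0529]
ee_rot: [0.749, 0.662, 0.0, -0.0]
ft_force: [2.6, 0.3, -0.4]
grip_width: -0.004
clock: 12.75
position: [0.6024, 0.0263, 0.0529]
ee_rot: [0.69, 0.724, 0.0, -0.0]
ft_force: [2.0, -0.0, -0.2]
grip_width: 0.001
clock: 13.25
position: [0.5878, 0.027, 0.0529]
ee_rot: [0.624, 0.781, 0.0, -0.0]
ft_force: [3.1, -1.1, 0.1]
grip_width: -0.001
t 13.25 p [0.5878 0.027  0.0529] yh 12.72 f [ 3.12 -1.11  0.13] g -0.0 j7 0.2
(np.float64(0.08249645525449045), np.float64(-0.01382959894564364))
```

View pics/s10.png

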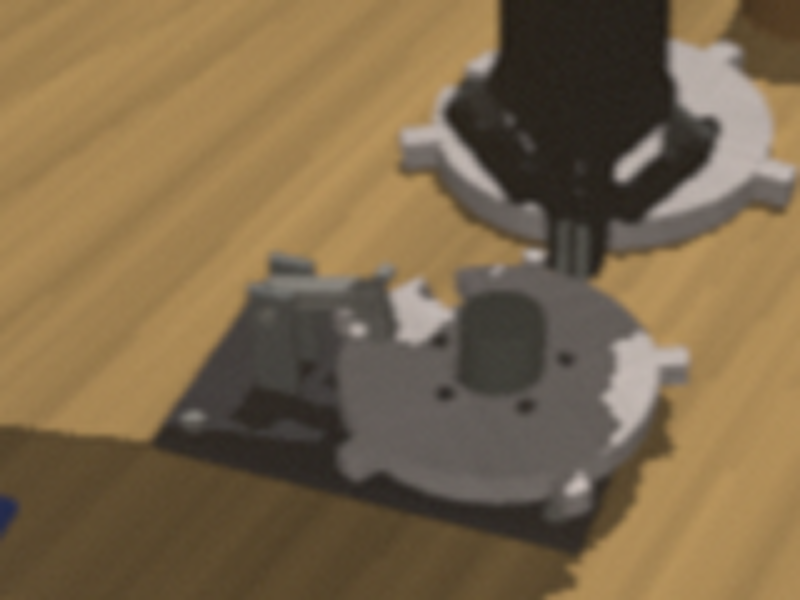

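```bash
python3 -m crank '[[-1,[0.006,-0.036,0],[0,0,-0.044]],[-1,[0.006,-0.036,0],[0,0,-0.044]],[-1,[0.006,-0.036,0],[0,0,-0.044]],[-1,[0.006,-0.036,0],[0,0,-0.044]],[-1,[0.006,-0.036,0],[0,0,-0.044]]]'
python3 -m crank '[[-1,[0.006,-0.036,0],[0,0,-0.044]],[-1,[0.006,-0.036,0],[0,0,-0.044]],[-1,[0.006,-0.036,0],[0,0,-0.044]],[-1,[0.006,-0.036,0],[0,0,-0.044]],[-1,[0.006,-0.036,0],[0,0,-0.044]]]'
python3 -m crank '[[-1,[0.006,-0.036,0],[0,0,-0.044]],[-1,[0.006,-0.036,0],[0,0,-0.044]],[-1,[0.006,-0.036,0],[0,0,-0.044]],[-1,[0.006,-0.036,0],[0,0,-0.044]],[-1,[0.005,-0.03,0],[0,0,-0.037]]]'
python3 -m crank '[[-1,[0.004,-0.025,0],[0,0,-0.031]],[-1,[0.003,-0.02,0],[0,0,-0.025]],[-1,[0.003,-0.018,0],[0,0,-0.022]],[-1,[0.003,-0.018,0],[0,0,-0.022]],[-1,[0.003,-0.018,0],[0,0,-0.022]]]'
python3 - <<'E'
from h import *
o=st();print(inv(o,yh(o)+90))
im=manip.camera("scene");cv2.imwrite("pics/s11.png",cv2.resize(im[180:300,180:340],(800,600),interpolation=cv2.INTER_CUBIC))
im=manip.camera("wrist");cv2.imwrite("pics/w11.png",im)
E
```

```text
clock: 13.8
position: [0.5735, 0.0251, 0.0529]
ee_rot: [0.555, 0.832, 0.0, 0.0]
ft_force: [1.6, 0.6, -0.0]
grip_width: 0.002
clock: 14.3
position: [0.5596, 0.0209, 0.053]
ee_rot: [0.481, 0.877, 0.0, 0.0]
ft_force: [2.5, 0.2, -0.2]
grip_width: 0.001
clock: 14.8
position: [0.547, 0.0146, 0.053]
ee_rot: [0.406, 0.914, 0.0, 0.0]
ft_force: [2.0, 0.3, 0.1]
grip_width: 0.001
clock: 15.3
position: [0.5405, 0.01, 0.0529]
ee_rot: [0.362, 0.932, 0.0, 0.0]
ft_force: [2.6, 0.4, 0.3]
grip_width: -0.001
t 15.3 p [0.5405 0.01   0.0529] yh 47.5 f [2.61 0.37 0.3 ] g -0.0 j7 0.78
(np.float64(0.08330353111746178), np.float64(-0.01390639289542852))
```

View pics/s11.png

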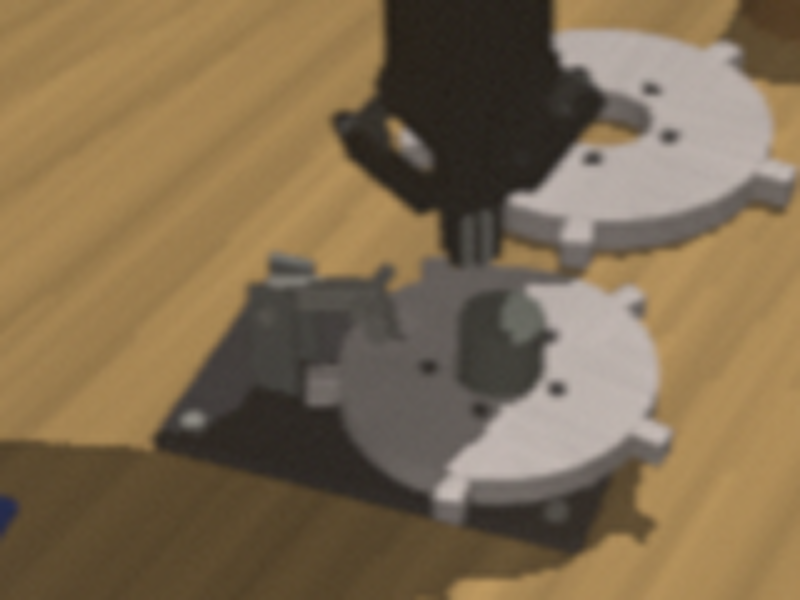

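View pics/w11.png

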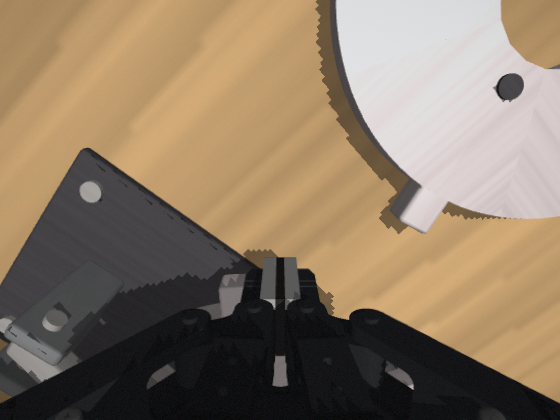

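```bash
python3 -m crank '[[-1,[0.003,-0.018,0],[0,0,-0.022]],[-1,[0.003,-0.018,0],[0,0,-0.022]],[-1,[0.003,-0.018,0],[0,0,-0.022]],[-1,[0.003,-0.018,0],[0,0,-0.022]],[-1,[0.003,-0.018,0],[0,0,-0.022]]]'
python3 -m crank '[[-1,[0.003,-0.018,0],[0,0,-0.022]],[-1,[0.003,-0.018,0],[0,0,-0.022]],[-1,[0.003,-0.018,0],[0,0,-0.022]],[-1,[0.002,-0.014,0],[0,0,-0.017]],[-1,[0.0015,-0.009,0],[0,0,-0.011]]]'
python3 -m crank '[[-1,[0.0015,-0.009,0],[0,0,-0.011]],[-1,[0.0015,-0.009,0],[0,0,-0.011]],[-1,[0.0015,-0.009,0],[0,0,-0.011]],[-1,[0.0015,-0.009,0],[0,0,-0.011]],[-1,[0.0015,-0.009,0],[0,0,-0.011]]]'
python3 - <<'E'
from h import *
o=st();print(inv(o,yh(o)+90))
im=manip.camera("scene");cv2.imwrite("pics/s12.png",cv2.resize(im[200:290,200:320],(800,600),interpolation=cv2.INTER_CUBIC))
E
```

```text
clock: 15.9
position: [0.5348, 0.0053, 0.0529]
ee_rot: [0.322, 0.947, 0.0, 0.0]
ft_force: [2.9, 1.2, 1.5]
grip_width: -0.003
clock: 16.4
position: [0.5304, 0.0009, 0.0529]
ee_rot: [0.287, 0.958, 0.0, -0.0]
ft_force: [2.9, 0.7, 1.9]
grip_width: 0.004
clock: 16.9
position: [0.528, -0.0018, 0.0529]
ee_rot: [0.266, 0.964, 0.0, -0.0]
ft_force: [2.6, 1.2, 0.9]
grip_width: -0.0
t 16.9 p [ 0.528  -0.0018  0.0529] yh 59.12 f [2.58 1.16 0.88] g -0.0 j7 0.99
(np.float64(0.08346838510238341), np.float64(-0.013833879221830962))
```

View pics/s12.png

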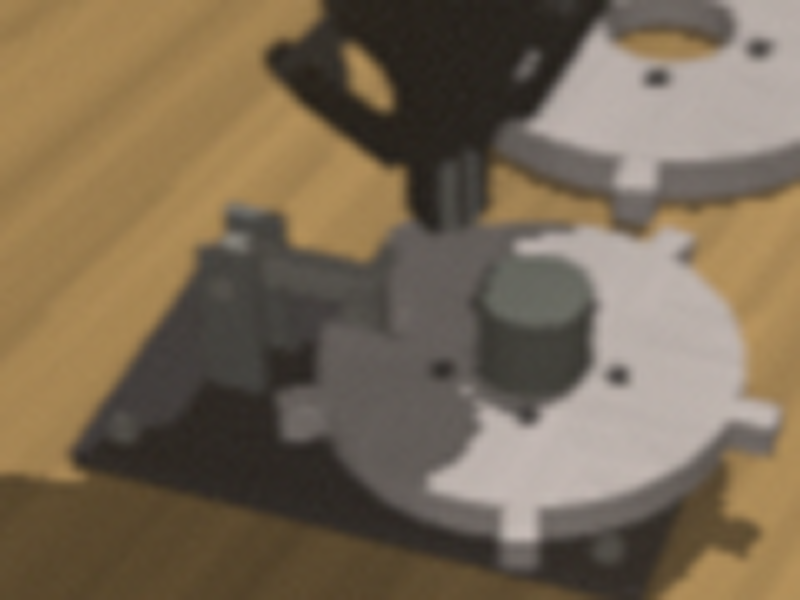

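The pawl bar now slopes down (zoom, (270,265) to (385,300)), so the tooth seems to have dropped into the notch. I'll creep forward from here and watch the force.

```bash
python3 -m crank '[[-1,[0.0005,-0.003,0],[0,0,-0.0036]],[-1,[0.0005,-0.003,0],[0,0,-0.0036]],[-1,[0.0005,-0.003,0],[0,0,-0.0036]],[-1,[0.0005,-0.003,0],[0,0,-0.0036]],[-1,[0.0005,-0.003,0],[0,0,-0.0036]]]'
python3 - <<'E'
from h import *
o=st();print(inv(o,yh(o)+90))
E
```

```text
clock: 17.45
position: [0.5272, -0.0027, 0.0529]
ee_rot: [0.26, 0.966, 0.0, -0.0]
ft_force: [2.4, 0.6, 0.5]
grip_width: 0.0
t 17.45 p [ 0.5272 -0.0027  0.0529] yh 59.91 f [2.44 0.64 0.52] g 0.0 j7 1.0
(np.float64(0.08345435269871436), np.float64(-0.013815708431710516))
```

```bash
python3 -m crank '[[-1,[0.0005,-0.003,0],[0,0,-0.0036]],[-1,[0.0005,-0.003,0],[0,0,-0.0036]],[-1,[0.0005,-0.003,0],[0,0,-0.0036]],[-1,[0.0005,-0.003,0],[0,0,-0.0036]],[-1,[0.0005,-0.003,0],[0,0,-0.0036]]]'
python3 - <<'E'
from h import *
o=st();print(inv(o,yh(o)+90))
E
```

```text
clock: 17.95
position: [0.5265, -0.0036, 0.0529]
ee_rot: [0.253, 0.968, 0.0, -0.0]
ft_force: [2.3, 1.3, 1.3]
grip_width: 0.0
t 17.95 p [ 0.5265 -0.0036  0.0529] yh 60.71 f [2.33 1.26 1.27] g 0.0 j7 1.02
(np.float64(0.08346231348164683), np.float64(-0.013808862980715377))
```

```bash
python3 -m crank '[[-1,[0.0005,-0.003,0],[0,0,-0.0036]],[-1,[0.0005,-0.003,0],[0,0,-0.0036]],[-1,[0.0005,-0.003,0],[0,0,-0.0036]],[-1,[0.0005,-0.003,0],[0,0,-0.0036]],[-1,[0.0005,-0.003,0],[0,0,-0.0036]]]'
python3 - <<'E'
from h import *
o=st();print(inv(o,yh(o)+90))
im=manip.camera("scene");cv2.imwrite("pics/s13.png",cv2.resize(im[200:290,200:320],(800,600),interpolation=cv2.INTER_CUBIC))
im=manip.camera("wrist");cv2.imwrite("pics/w13.png",im)
E
```

```text
clock: 18.45
position: [0.5257, -0.0046, 0.0529]
ee_rot: [0.246, 0.969, 0.0, 0.0]
ft_force: [3.1, 1.9, 1.3]
grip_width: -0.001
t 18.45 p [ 0.5257 -0.0046  0.0529] yh 61.52 f [3.09 1.87 1.31] g -0.0 j7 1.03
(np.float64(0.0834391481129838), np.float64(-0.013782109260773152))
```

View pics/s13.png

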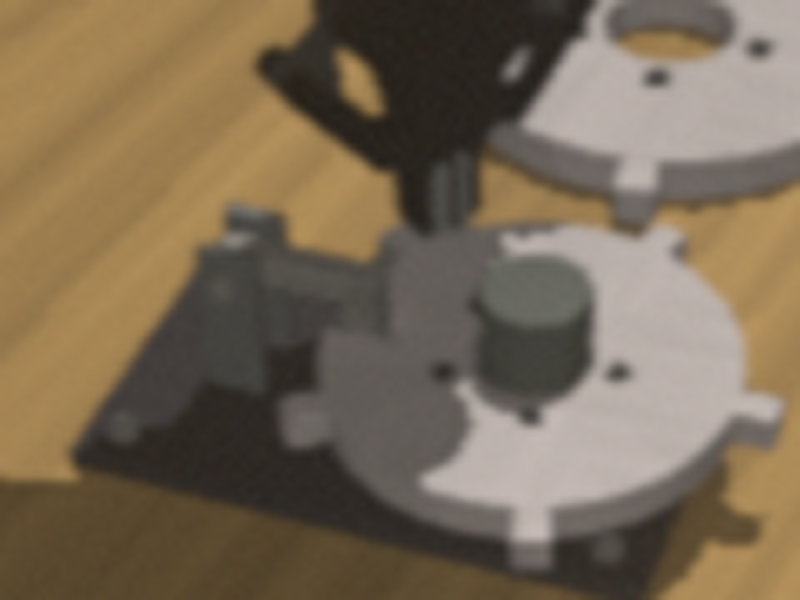

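View pics/w13.png

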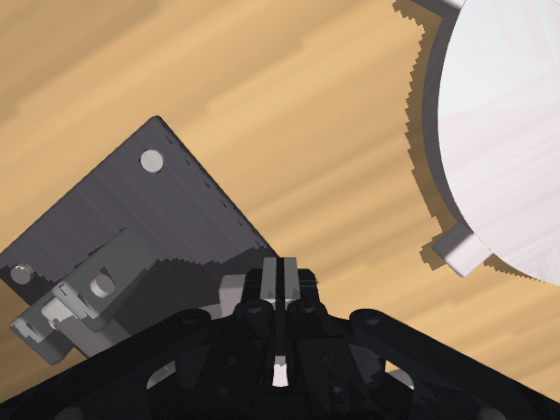

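```bash
cat >> h.py <<'E'
def pf():
    o=st();y=R.from_quat(o["ee_rot"]).as_matrix()[:,1];print("push",round(float(o["ft_force"]@y),2),"rad/tan",np.round(inv(o,yh(o)+90),4));return o
E
python3 -m crank '[[-1,[0.0005,-0.003,0],[0,0,-0.0036]],[-1,[0.0005,-0.003,0],[0,0,-0.0036]],[-1,[0.0005,-0.003,0],[0,0,-0.0036]],[-1,[0.0005,-0.003,0],[0,0,-0.0036]],[-1,[0.0005,-0.003,0],[0,0,-0.0036]]]'
python3 -c 'from h import *;pf()'
```

```text
clock: 19.05
position: [0.5253, -0.005, 0.053]
ee_rot: [0.239, 0.971, 0.0, 0.0]
ft_force: [3.7, 4.2, -0.0]
grip_width: 0.001
t 19.05 p [ 0.5253 -0.005   0.053 ] yh 62.36 f [ 3.68  4.21 -0.04] g 0.0 j7 1.05
push 5.43 rad/tan [ 0.0834 -0.0144]
```

Bearing begins: the push rises to 5.4 N and the motion lags. I'll go on in smaller steps without turning.

```bash
python3 -m crank '[[-1,[0,-0.002,0],[0,0,0]],[-1,[0,-0.002,0],[0,0,0]],[-1,[0,-0.002,0],[0,0,0]],[-1,[0,-0.001,0],[0,0,0]],[-1,[0,0,0],[0,0,0]]]'
python3 -c 'from h import *;pf()'
```

```text
clock: 19.55
position: [0.5252, -0.0051, 0.053]
ee_rot: [0.239, 0.971, 0.001, 0.0]
ft_force: [5.1, 4.8, 0.1]
grip_width: 0.003
t 19.55 p [ 0.5252 -0.0051  0.053 ] yh 62.37 f [5.06 4.77 0.12] g 0.0 j7 1.05
push 6.58 rad/tan [ 0.0835 -0.0143]
```

```bash
python3 -m crank '[[-1,[0,-0.003,0],[0,0,0]],[-1,[0,-0.003,0],[0,0,0]],[-1,[0,-0.002,0],[0,0,0]],[-1,[0,0,0],[0,0,0]],[-1,[0,0,0],[0,0,0]]]'
python3 -c 'from h import *;pf()'
```

```text
clock: 20.05
position: [0.525, -0.0053, 0.053]
ee_rot: [0.239, 0.971, 0.001, 0.0]
ft_force: [6.4, 6.2, -1.2]
grip_width: -0.001
t 20.05 p [ 0.525  -0.0053  0.053 ] yh 62.39 f [ 6.37  6.22 -1.16] g -0.0 j7 1.05
push 8.46 rad/tan [ 0.0836 -0.0141]
```

```bash
python3 -m crank '[[-1,[0,-0.003,0],[0,0,0]],[-1,[0,-0.003,0],[0,0,0]],[-1,[0,-0.002,0],[0,0,0]],[-1,[0,0,0],[0,0,0]],[-1,[0,0,0],[0,0,0]]]'
python3 -c 'from h import *;pf()'
python3 -m crank '[[-1,[0,0,0],[0,0,0]],[-1,[0,0,0],[0,0,0]],[-1,[0,0,0],[0,0,0]],[-1,[0,0,0],[0,0,0]],[-1,[0,0,0],[0,0,0]]]'
python3 -c 'from h import *;pf()'
```

```text
clock: 20.55
position: [0.5247, -0.0054, 0.0531]
ee_rot: [0.238, 0.971, 0.001, 0.0]
ft_force: [6.1, 7.5, -0.6]
grip_width: 0.004
t 20.55 p [ 0.5247 -0.0054  0.0531] yh 62.41 f [ 6.11  7.46 -0.59] g 0.0 j7 1.05
push 9.44 rad/tan [ 0.0837 -0.0139]
clock: 21.05
position: [0.5247, -0.0055, 0.053]
ee_rot: [0.238, 0.971, 0.001, 0.0]
ft_force: [5.3, 6.4, -1.5]
grip_width: 0.002
t 21.05 p [ 0.5247 -0.0055  0.053 ] yh 62.41 f [ 5.3   6.41 -1.49] g 0.0 j7 1.05
push 8.13 rad/tan [ 0.0837 -0.0138]
```

```bash
python3 -m crank '[[-1,[0,-0.003,0],[0,0,0]],[-1,[0,-0.003,0],[0,0,0]],[-1,[0,-0.003,0],[0,0,0]],[-1,[0,0,0],[0,0,0]],[-1,[0,0,0],[0,0,0]]]'
python3 -c 'from h import *;pf()'
python3 -m crank '[[-1,[0,0,0],[0,0,0]],[-1,[0,0,0],[0,0,0]],[-1,[0,0,0],[0,0,0]],[-1,[0,0,0],[0,0,0]],[-1,[0,0,0],[0,0,0]]]'
python3 -c 'from h import *;pf()'
python3 -m crank '[[-1,[0,0,0],[0,0,0]],[-1,[0,0,0],[0,0,0]],[-1,[0,0,0],[0,0,0]],[-1,[0,0,0],[0,0,0]],[-1,[0,0,0],[0,0,0]]]'
python3 -c 'from h import *;pf()'
```

```text
clock: 21.55
position: [0.5244, -0.0057, 0.053]
ee_rot: [0.238, 0.971, 0.001, 0.0]
ft_force: [5.7, 8.3, -1.1]
grip_width: -0.0
t 21.55 p [ 0.5244 -0.0057  0.053 ] yh 62.43 f [ 5.68  8.28 -1.1 ] g -0.0 j7 1.05
push 9.96 rad/tan [ 0.0839 -0.0135]
clock: 22.05
position: [0.5244, -0.0057, 0.0531]
ee_rot: [0.238, 0.971, 0.001, 0.0]
ft_force: [5.5, 8.7, -1.4]
grip_width: 0.0
t 22.05 p [ 0.5244 -0.0057  0.0531] yh 62.43 f [ 5.45  8.69 -1.43] g 0.0 j7 1.05
push 10.22 rad/tan [ 0.0839 -0.0135]
clock: 22.55
position: [0.5244, -0.0057, 0.0531]
ee_rot: [0.238, 0.971, 0.001, 0.0]
ft_force: [5.5, 9.5, -1.8]
grip_width: -0.004
t 22.55 p [ 0.5244 -0.0057  0.0531] yh 62.43 f [ 5.49  9.5  -1.85] g -0.0 j7 1.05
push 10.96 rad/tan [ 0.0839 -0.0135]
```

Held about 10.4 N for more than a second. Now I'll let go: back off along +y, then move up.

```bash
python3 -m crank '[[-1,[0,0.01,0],[0,0,0]],[-1,[0,0.02,0],[0,0,0]],[-1,[0,0.04,0],[0,0,0]],[-1,[0,0.05,0],[0,0,0]],[-1,[0.02,0.05,0],[0,0,0]]]'
python3 -c 'from h import *;pf()'
python3 -m crank '[[-1,[0.04,0,-0.05],[0,0,0]],[-1,[0.02,0,-0.2],[0,0,0]],[-1,[0,0,-0.3],[0,0,0]],[-1,[0,0,-0.4],[0,0,0]],[-1,[0,0,-0.3],[0,0,0]]]'
python3 - <<'E'
from h import *
o=pf()
im=manip.camera("scene");cv2.imwrite("pics/s14.png",cv2.resize(im[200:290,200:320],(800,600),interpolation=cv2.INTER_CUBIC))
im=manip.camera("wrist");cv2.imwrite("pics/w14.png",im)
E
```

```text
clock: 23.05
position: [0.5284, 0.0047, 0.0526]
ee_rot: [0.24, 0.971, -0.0, -0.0]
ft_force: [0.1, 0.8, -0.2]
grip_width: 0.001
t 23.05 p [0.5284 0.0047 0.0526] yh 62.28 f [ 0.14  0.78 -0.21] g 0.0 j7 1.02
push 0.75 rad/tan [ 0.0853 -0.0244]
clock: 23.55
position: [0.5243, 0.0071, 0.1548]
ee_rot: [0.239, 0.971, 0.0, 0.0]
ft_force: [-0.1, 0.2, 0.4]
grip_width: -0.005
t 23.55 p [0.5243 0.0071 0.1548] yh 62.31 f [-0.06  0.16  0.42] g -0.0 j7 1.01
push 0.11 rad/tan [ 0.0899 -0.0246]
```

View pics/s14.png

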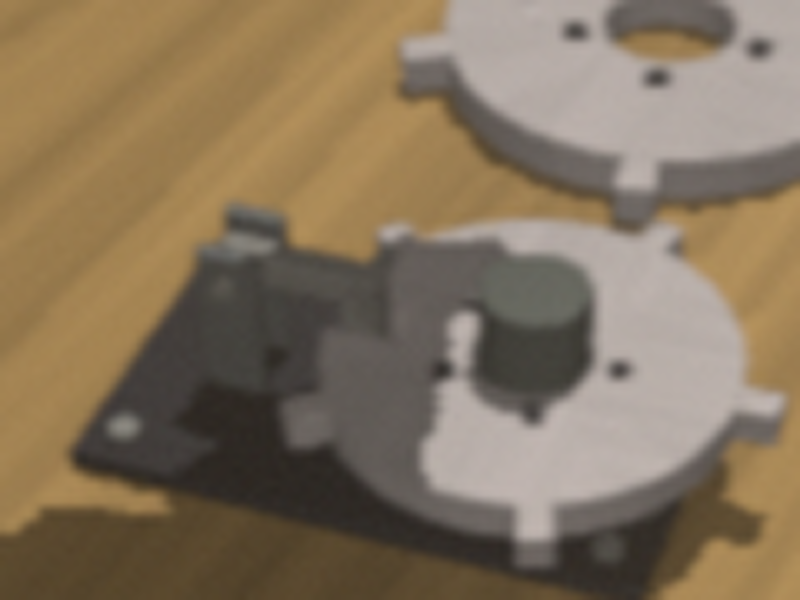

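View pics/w14.png

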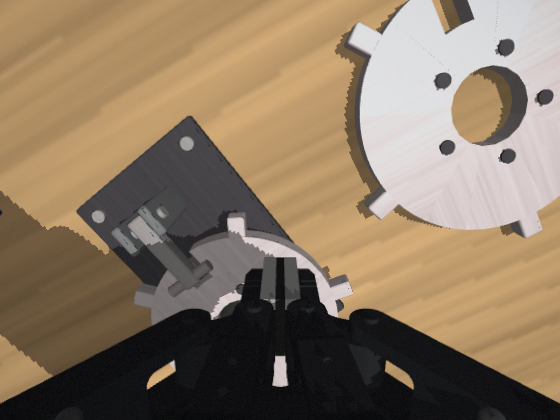

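```bash
python3 -m crank '[[-1,[0,0.3,-0.2],[0,0,0]],[-1,[0,0.4,-0.2],[0,0,0]],[-1,[0,0.5,-0.2],[0,0,0]],[-1,[0,0.5,-0.2],[0,0,0]],[-1,[0,0.3,-0.1],[0,0,0]]]'
python3 -m crank '[[-1,[0,0.3,0],[0,0,0]],[-1,[0,0.3,0],[0,0,0]],[-1,[0,0.2,0],[0,0,0]],[-1,[0,0,0],[0,0,0]],[-1,[0,0,0],[0,0,0]]]'
python3 - <<'E'
from h import *
o=pf()
im=manip.camera("scene");cv2.imwrite("pics/s15f.png",im);cv2.imwrite("pics/s15.png",cv2.resize(im[200:290,200:320],(800,600),interpolation=cv2.INTER_CUBIC))
im=manip.camera("top");cv2.imwrite("pics/t15f.png",im);cv2.imwrite("pics/t15.png",cv2.resize(im[160:260,260:350],(540,600),interpolation=cv2.INTER_CUBIC))
E
```

```text
clock: 24.15
position: [0.5992, 0.1523, 0.2256]
ee_rot: [0.238, 0.971, 0.001, 0.0]
ft_force: [0.2, 0.6, -0.8]
grip_width: 0.004
clock: 24.65
position: [0.628, 0.2049, 0.2241]
ee_rot: [0.239, 0.971, -0.001, -0.0]
ft_force: [-0.3, -0.1, -0.5]
grip_width: 0.003
t 24.65 p [0.628  0.2049 0.2241] yh 62.32 f [-0.29 -0.07 -0.5 ] g 0.0 j7 0.71
push -0.19 rad/tan [ 0.09  -0.248]
```

View pics/s15.png

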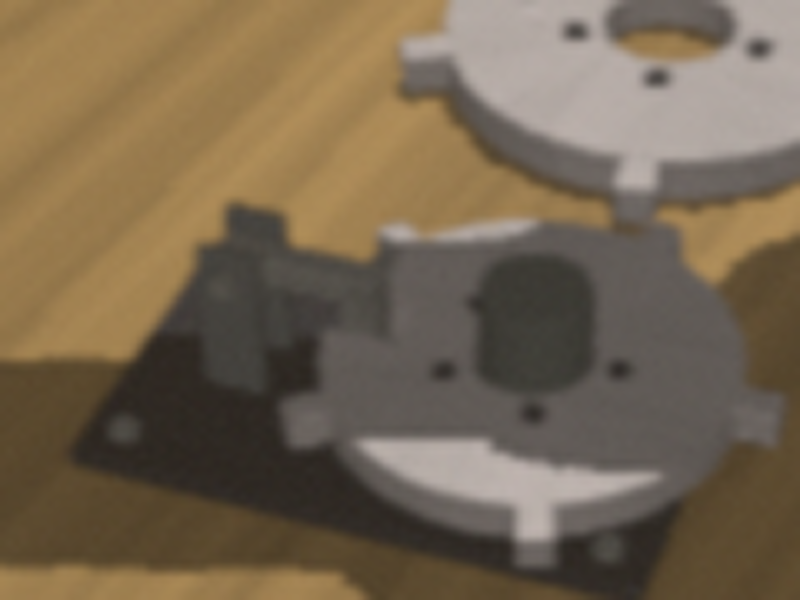

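View pics/t15.png

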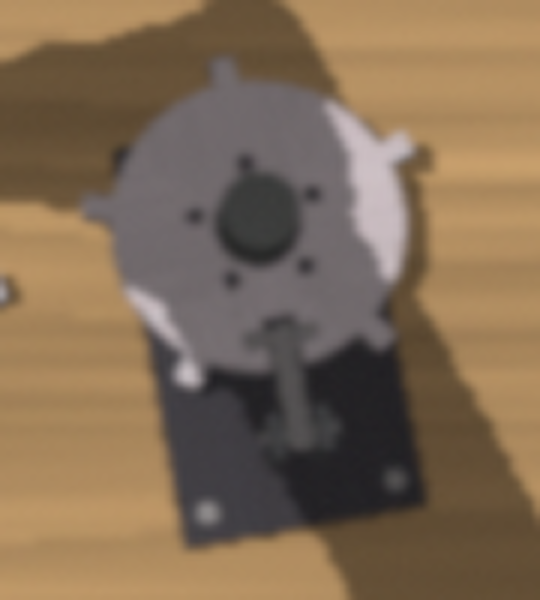

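```bash
python3 - <<'E'
from h import *
c=cam("top");t=lambda x,y,z:onz(c,(260+x/6-.4,160+y/6-.4),z)
L=np.array([t(*p,.042) for p in [(222,62),(406,143),(386,340),(186,382),(88,207)]])[:,:2];C=L.mean(0)
a=np.degrees(np.arctan2(*(L-C).T[::-1]));print(C,np.round(a,1),np.round(np.hypot(*(L-C).T),3))
print("notch", (np.mean((a-np.array([0,0,0,0,0]))%72)+ 36)%72+144, (a%72))
A=t(187,548,.008);B=t(427,505,.008);m=(A+B)/2
v=C-m[:2];print("stand yaw",np.degrees(np.arctan2(v[1],v[0])),np.degrees(np.arctan2(*(A-B)[:2][::-1]))-90)
# pin ends in top; intersect with vertical stand plane -> height
def S(x,z,y=0):
    b=np.radians(YAW);return [AX[0]+x*np.cos(b)-y*np.sin(b),AX[1]+x*np.sin(b)+y*np.cos(b),z]
for ang in(1.88,2.10):
    P=[S(-.104+.046*np.sin(ang),.055+.046*np.cos(ang),y) for y in(-.017,.017)]+[S(-.104,.055)]
    print(ang,"top",np.round((proj(c,P)-[260,160]+.4)*6),"scene",np.round((proj(cam("scene"),P)-[200,200]+.4)*6.667))
E
python3 - <<'E'
import cv2
im=cv2.imread("pics/s15f.png")[222:264,226:268]
im=cv2.convertScaleAbs(im,alpha=2.2,beta=0);cv2.imwrite("pics/s15z.png",cv2.resize(im,(600,600),interpolation=cv2.INTER_CUBIC))
E
```

```text
[ 0.58964232 -0.05510732] [  11.2  -60.8 -132.8  154.9   83.3] [0.082 0.082 0.081 0.082 0.081]
notch 191.18008948163805 [11.21975298 11.20016851 11.22422787 10.92437107 11.33192697]
stand yaw 9.604209262475328 9.642848167196277
1.88 top [[320. 337.]
 [249. 350.]
 [304. 431.]] scene [[346. 351.]
 [384. 288.]
 [243. 260.]]
2.1 top [[320. 349.]
 [249. 361.]
 [304. 431.]] scene [[336. 369.]
 [374. 306.]
 [243. 260.]]
```

View pics/s15z.png

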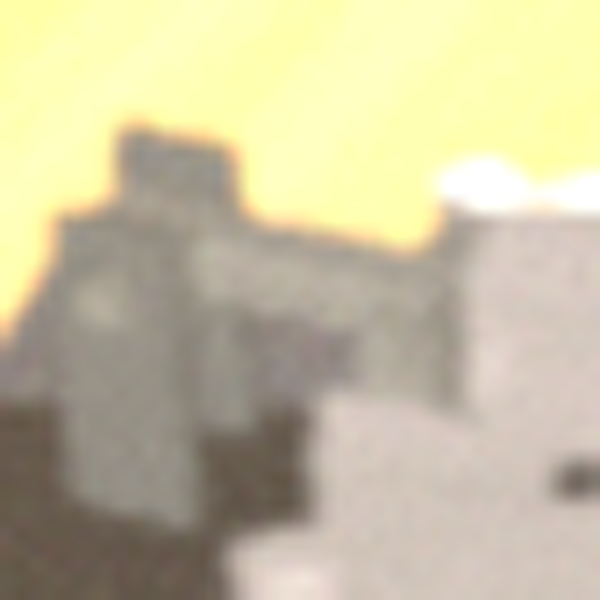

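Run:
```python
import cv2,numpy as np
a=cv2.imread("pics/s4.png");a=cv2.resize(a,(160,120),interpolation=cv2.INTER_AREA)[42:84,46:88]
b=cv2.imread("pics/s15f.png")[222:264,226:268]
b=cv2.convertScaleAbs(b,alpha=1.7)
cv2.imwrite("pics/cmp.png",cv2.resize(np.hstack([a,b]),(800,400),interpolation=cv2.INTER_CUBIC))
t=cv2.imread("pics/t15f.png")[205:245,285:330];t=cv2.convertScaleAbs(t,alpha=2.2);cv2.imwrite("pics/t15z.png",cv2.resize(t,(630,560),interpolation=cv2.INTER_CUBIC))
```

```text
(no output)
```

View pics/cmp.png

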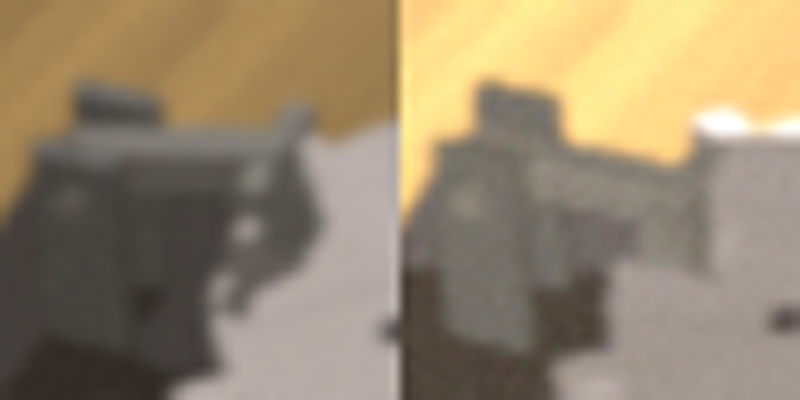

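View pics/t15z.png

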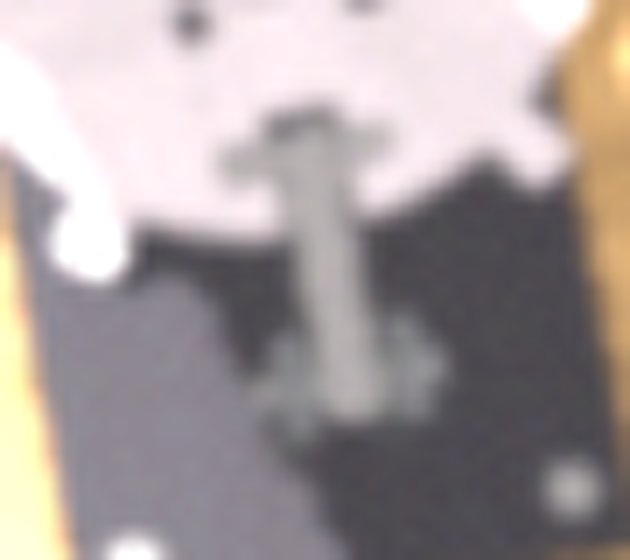

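```bash
python3 -c 'from workcell import manip;print(manip.hand_in())'
```

```text
the job is handed in; nothing more can be done
None
```

The turntable is ready for loading. I flipped the pawl onto the rim, pushed the flange about 137° counter-clockwise by one lug, and the tooth dropped into the notch. I then pressed the flange against the pawl until it bore firmly, let go, backed off and handed in after about 25 s.

- **Push force:** Every reading while the flange was sliding was about 4 N or less. Against the pawl it rose in small steps to 10–11 N, and I held it there for about 1.3 s. The highest reading was about 11 N along the push. Forces were read at the ends of moves, so a brief peak between readings would not show.
- **Final position:** The top view puts the flange about 1.5° past the aligned position, on the side where the notch wall bears on the tooth. The scene view shows the pawl's bar sloping down by about the amount expected for a full drop. I could not pick out the cross pin in the scene view, as the shadowed flange hid it, but it shows over the notch in the top and wrist views.
- **Disagreements:** The camera estimates of the stand's position differed by about 2 to 4 mm, so I used a compromise and closed in on each contact slowly.
- **Other objects:** My path went near none of the other things on the bench except the larger flange, and it looks unmoved. I did not measure the others again at the end. The arm was clear of everything, with readings of about 0.5 N.

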